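# Tip the whetstone onto its bed and stop it in

### The arm

A 6-joint arm with a two-finger parallel gripper is mounted at the origin on a cart in front of the work surface, level with it; the furniture and walls round the work are solid. World frame = base frame: x ahead of the robot, y to its left, z up, the work surface at z = 0. Lengths are in m, angles in rad, forces in N, time in s.
With the tool pointing down it reaches from about 0.35 to 0.775 m from the base axis. Payload 7.3 kg.
Tool frame: the origin (TCP) lies midway between the tips of the shut fingers; the grasp point (between the pads) lies 19 mm behind it (robot.grip_depth is the z of the grasp point in the tool frame, in m); z points along the fingers, y is the line along which they close (so a half turn about z gives the same grasp; the last joint's range is limited). The gripper opens to 92 mm and grips with 3 to 60 N. Pads are 19 mm wide; open, the fingers measure 130 mm over their backs; the gripper's body (75 mm by 190 mm) begins 47 mm behind the grasp point.
Start: joints at [-1.253, 0.342, 1.524, -0, 1.275, -0.146], TCP at [0.235, -0.47, 0.227] pointing down, gripper open.
Joint ranges: [-2.53, 2.53], [-0.77, 2.02], [0.04, 2.7], [-1, 4.14], [0.28, 2.66], [-3.11, 3.11]. Speed limits (rad/s): [2.57, 2.57, 3.14, 3.14, 3.14, 3.14].

### API

Orientations are given as [roll, pitch, yaw] about the fixed x, y, z axes, in that order (R = Rz(yaw) Ry(pitch) Rx(roll)).
In Python, from cell import robot, viewer gives the robot as it stands.
- The arm moves only by the tool step_arm, never from a script. Its argument "increments" is a list of rows, each an object with "delta_pos": the shift along the tool's x, y, z in cm, a list of three; "dr": the turn, a rotation vector about the tool's x, y, z in degrees, a list of three; "fingers": the closure, from -1 (fully open) to 1 (shut), so that 0 is half open. In form: [{"delta_pos": [tx, ty, tz], "dr": [wx, wy, wz], "fingers": fingers}, ...]. A call has exactly 5 rows; each row is the pose to reach, as a shift and turn from the pose commanded when the call began, along the tool's axes at that moment; what a row does not reach only later rows make up. A row lasts 1/8 s, in which the tool goes at most 62.5 mm and 10.7 degrees, less where a joint would pass 70% of its speed; a pose out of reach is approached as far as the arm can. A call with a gripper value outside its range is refused whole. The fingers move at their own pace and stop on an object; "newtons" is the grip in N (left out, the last holds). Time passes only in rows, so rows that repeat a pose let the fingers close, or fill a call up. It gives the time, the measured TCP pose, the force, the opening and the grip force at its end, in the units of the state.
- robot.observe(): the state, without advancing time (a new reading comes with each control period).
- viewer.read_camera(name): name is "scene" or "top" or "wrist"; returns the picture (384x512x3 uint8, red, green, blue); there is no depth.
- viewer.camera_params(name): a dict with "K" (3x3 intrinsics, pixels), "T" (4x4, takes a point from camera to world coordinates). Camera axes: x right, y down, z forward; pixel columns grow to the right and rows downward; lengths in m; the calibration is good to about 2 mm. A picture is of the moment at which its call begins: read the wrist's pose just before it. camera_params takes no time and is no camera call; for the wrist camera it gives the pose at the moment of the call.
- robot.hand_in(): hands the job in; it is judged then, once.
The state is a dict: "time": time; "qpos": joint angles; "qvel": joint speeds; "joint_efforts": joint torques, N m; "tool_pos": TCP position; "tool_rot": TCP orientation; "contact_force": force on the tool from outside, world axes, zero at the start; "torque": the same for the moment, N m; "opening": finger opening in m; "grip_force": force on a finger pad.
Only numpy, scipy, OpenCV 4.12 (cv2) and the standard library are available. Lean on these libraries where they do the work, as an engineer would, in place of code of your own. Each camera call takes 0.05 s, during which the arm holds its last target. There are 200 camera calls.

### The job

The orange whetstone was left to dry standing on its long edge at the back of the sharpening board. Tip it towards the robot by pushing high on its back, so that it falls flat on the black rubber bed between the two wooden stops; then push the sliding stop along its track until the stone is held end to end, with no gap at either stop. Only push, with the fingers: do not pick the stone up, and leave the oil bottle, the green stone and the loupe where they are.

Things in the scene. Friction and masses are not known exactly. Their poses are not given: they have to be found in the camera images.
- board: Fixed plywood board, 140 mm across (its x), 330 mm long (its y), 15 mm thick; it never moves. Origin: centre of its underside; z up. +x is its back (away from the robot). On top, dark wood, along y from -143 to +143 mm: a front lip at x = -60 to -50 mm, 6 mm high, and a back rail at x = 56 to 66 mm, 14 mm high. A fixed wooden stop at the -y end, a sliding one at the +y end.
- stone: Orange whetstone block, 62 x 180 x 25 mm (its x, y, z), about 0.55 kg. Origin: centre of the large face that looks to the robot at the start and is its underside once flat. It starts on a 180 x 25 mm edge behind the bed, its z to the board's back, its x down, its top 77 mm above the table. Pushed high it tips, pushed low it slides; it falls by itself once its top is 23 mm forward.
- stop (a joint): Slide of the sliding stop towards the fixed stop (board -y), m: 0 = fully open, inner faces 253 mm apart; 0.073 = faces 180 mm apart; limit 0.085. About 2 N of friction; it stays where it is left. Pushed on, it takes the lying stone along until that meets the fixed stop (about 5 to 10 N in all).
- stop_face (a point): Middle of the sliding stop's inner face, 10.5 mm above the board's top, on the bed's centre line. The stop: dark wood, 58 mm across (board x), 24 mm long from this face to its outer face (towards board +y; push there), 21.5 mm high, two brass screws on top. At its foot a 2 mm thick aluminium plate sticks out 8 mm behind the outer face.
- fixed_stop_face (a point): Middle of the inner face of the fixed stop, 10.5 mm above the board's top, on the bed's centre line (board x = -14 mm, y = -128 mm). The stop is 58 mm across, 24 mm long, 21 mm high.
- oil_bottle: Bystander: amber oil bottle with a red spout, 41 mm across, 126 mm high, standing behind the sliding-stop end of the board. Origin: centre of its foot.
- green_stone: Bystander: green stone 46 x 108 x 22 mm lying flat in front of the board. Origin: centre of its underside.
- loupe: Bystander: black eye loupe 37 mm across, 22 mm high, standing behind the board. Origin: centre of its foot.
- bed_centre (a point): Middle of the black rubber bed on the board's top, 15 mm above the table. The bed is flush, 68 mm wide (board x = -48 to +20 mm), 243 mm long (board y = -128 to +115 mm). Axes as the board's.

How it is judged:
On the way:
1. the stone has been tipped flat onto the bed, the stop still open (angle between stone's own z axis and vertical below 0.06 rad and z of stone in the frame of board below 0.019 m and y of stop_face in the frame of stone above 0.096 m), for 0.2 s.
At the end, for the whole second after the job is handed in: The stone lies flat on the rubber bed (within 0.06 rad, its underside within 4 mm of the board's top, its middle within 15 mm across of the bed line, along the board within 0.06 rad), both stops within 3 mm of its ends, and at rest (angle between stone's own z axis and vertical below 0.06 rad and z of stone in the frame of board below 0.019 m and x of stone in the frame of board between -0.026 and 0.004 m and angle between the y axis of stone and the y axis of board, either way round below 0.06 rad and y of stop_face in the frame of stone below 0.093 m and y of fixed_stop_face in the frame of stone above -0.093 m and linear speed of stone below 0.01 m/s); the robot touches nothing.
It fails at once if the stone was picked up (height (world z) of stone above 0.06 m or (angle between stone's own z axis and vertical below 0.3 rad and height (world z) of stone above 0.034 m)).
It fails at once if the stone was tipped over backwards (angle between stone's own z axis and vertical above 2.2 rad).
It fails at once if the oil bottle was disturbed (distance of oil_bottle from where it was at the start of the episode above 0.03 m or angle between oil_bottle's own z axis and vertical above 0.5 rad).
It fails at once if the green stone was disturbed (distance of green_stone from where it was at the start of the episode above 0.03 m).
It fails at once if the loupe was disturbed (distance of loupe from where it was at the start of the episode above 0.03 m).
It also fails if it takes over 45 s, if anything falls off the work surface, if the arm or the gripper's body presses on something with over 40 N, if the wrist force passes 120 N, or if a joint passes its speed limit or range.

## Working session

There is one attempt and no reset: what is moved stays moved. The work goes in short steps, Python scripts to look and compute and a tool call to move; the robot and the scene stay as the last step left them, time stands still between calls to the robot, and variables do not carry over. Pictures are saved under pics/ and viewed, at most 10 in all, crops included, and the job is handed in when it is done.

Besides the shell and the picture viewer there is one more tool, called after "Call:" by a JSON object that holds its "api" and its "payload". step_arm: Moves the arm, as the interface text tells. Its arguments: {"type":"object","properties":{"increments":{"type":"array"},"newtons":{"type":"number"}},"required":["increments"]}

```bash
mkdir -p pics; python3 - <<'E'
from cell import robot, viewer
import cv2, numpy as np
for n in ("top","scene"):
    im=viewer.read_camera(n); cv2.imwrite(f"pics/{n}0.png",cv2.resize(im[:,:,::-1],(800,600),interpolation=cv2.INTER_CUBIC))
    p=viewer.camera_params(n); print(n,p["K"].tolist(),np.round(p["T"],4).tolist())
s=robot.observe(); print(s["time"],s["tool_pos"],s["tool_rot"])
E
```

```text
top [[428.8086276954206, 0.0, 252.27895125966148], [0.0, 428.8086276954206, 190.9693253050965], [0.0, 0.0, 1.0]] [[-0.0064, -0.9873, 0.1587, 0.418], [-1.0, 0.0053, -0.0071, 0.0108], [0.0062, -0.1587, -0.9873, 0.9368], [0.0, 0.0, 0.0, 1.0]]
scene [[443.0014210265109, 0.0, 251.58940458677105], [0.0, 443.0014210265109, 195.75032799738824], [0.0, 0.0, 1.0]] [[0.6127, -0.4075, 0.6772, -0.0102], [-0.79, -0.291, 0.5397, -0.4299], [-0.0229, -0.8656, -0.5002, 0.4797], [0.0, 0.0, 0.0, 1.0]]
0.1 [ 0.23475638 -0.46920739  0.22613563] [-3.14028092e+00 -1.65360100e-04  4.63815864e-01]
```

View pics/top0.png

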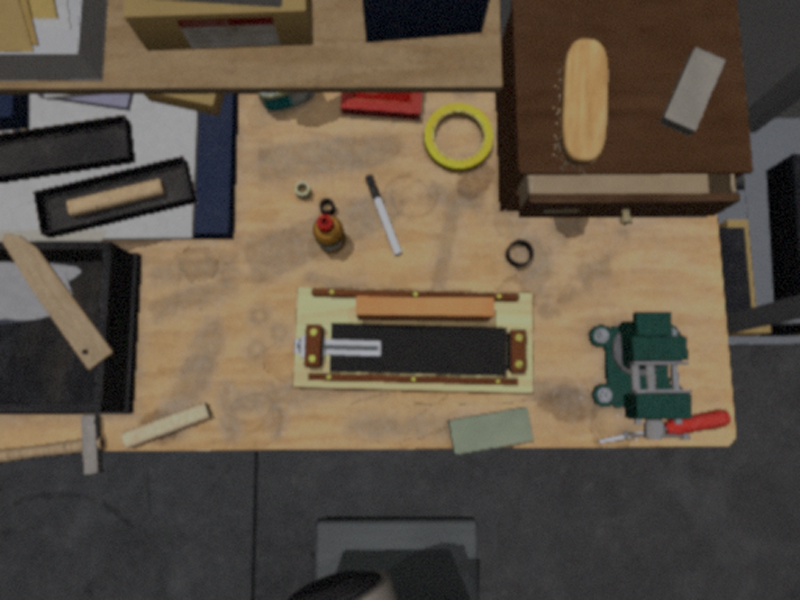

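View pics/scene0.png

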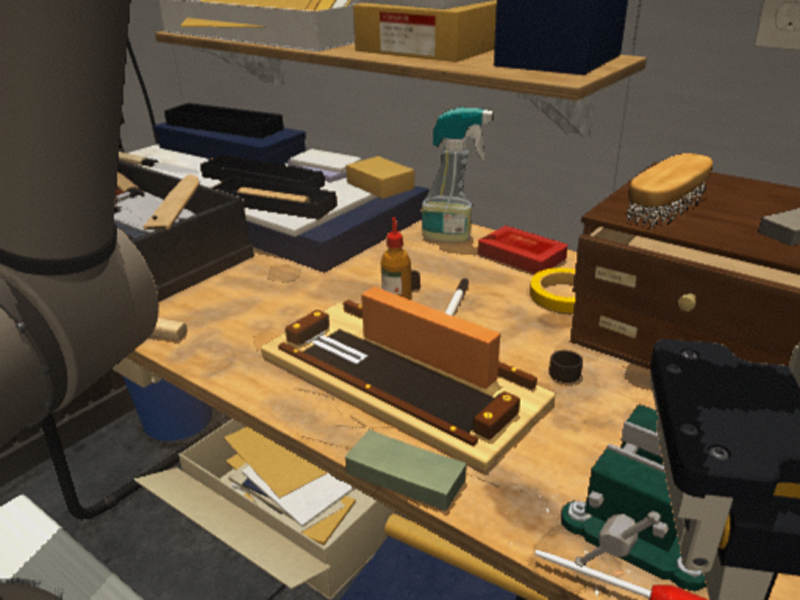

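The top view shows the board (corners about (299,287), (532,291), (533,392), (293,388)), the stone's top edge spanning (357,297) to (494,297), the sliding stop at x≈305-323 with its plate at 299, the bottle at (328,232) and the loupe at (519,253).

```bash
cat > h.py <<'E'
from cell import robot, viewer
import cv2, numpy as np
def px(name,u,v,z,s=0.64,P=None):
    p=P or viewer.camera_params(name); T=p["T"]
    d=T[:3,:3]@np.linalg.inv(p["K"])@[u*s,v*s,1]
    return np.round(T[:3,3]+d*(z-T[2,3])/d[2],4)
E
python3 - <<'E'
from h import *
im=cv2.imread("pics/top0.png")
cv2.imwrite("pics/crop.png",cv2.resize(im[190:470,270:570],(800,747),interpolation=cv2.INTER_CUBIC)[:600])
for n,u,v,z in [("TL",299,287,.015),("TR",532,291,.015),("BR",533,392,.015),("BL",293,388,.015),("stTL",357,296,.077),("stTR",494,296,.077),("stFR",494,319,.077),("stFL",356,319,.077),("stopout",306,347,.0365),("stopin",323,347,.0365),("fixin",510,352,.036),("bottle top",326,220,.126),("loupe",519,253,.022)]: print(n,px("top",u,v,z))
E
```

```text
TL [0.583 0.137 0.015]
TR [ 0.5756 -0.1885  0.015 ]
BR [ 0.4357 -0.1844  0.015 ]
BL [0.4432 0.1429 0.015 ]
stTL [0.5596 0.053  0.077 ]
stTR [ 0.5586 -0.1253  0.077 ]
stFR [ 0.5284 -0.1244  0.077 ]
stFL [0.5294 0.0542 0.077 ]
stopout [0.4971 0.1233 0.0365]
stopin [0.497  0.1005 0.0365]
fixin [ 0.4888 -0.1511  0.036 ]
bottle top [0.6479 0.0895 0.126 ]
loupe [ 0.6284 -0.1709  0.022 ]
```

View pics/crop.png

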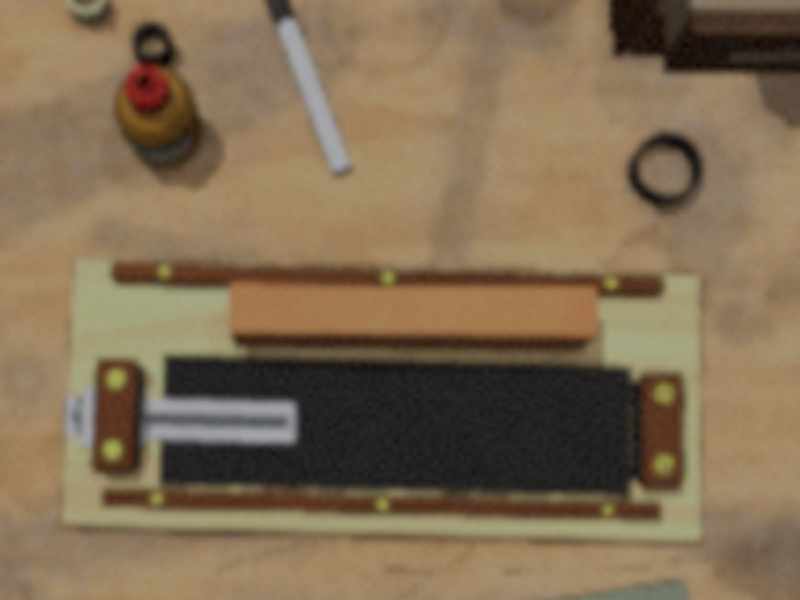

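The crop confirms the layout. The board centre is about (0.509, -0.023) with yaw about -0.0225. The stone's back-top edge is at x≈0.559 and its middle at y≈-0.036. The stop faces come out 252 mm apart and the stone 179 mm long, which matches the sizes given.

Call:
{"api": "step_arm", "payload": {"increments": [{"delta_pos":[5,-2.1,0],"dr":[0,0,5.5],"fingers":0},{"delta_pos":[10,-4.2,0],"dr":[0,0,11],"fingers":0},{"delta_pos":[15,-6.3,0],"dr":[0,0,16.5],"fingers":0},{"delta_pos":[20,-8.4,0],"dr":[0,0,22],"fingers":0},{"delta_pos":[25,-10.5,0],"dr":[0,0,27.8],"fingers":0}]}}

```text
time: 0.72
tool_pos: [0.4123, -0.2623, 0.2265]
tool_rot: [-3.141, 0.0, -0.025]
contact_force: [1.1, -1.4, 0.3]
opening: 0.0477
grip_force: 0.0
```

Call:
{"api": "step_arm", "payload": {"increments": [{"delta_pos":[3.6,-4.5,0],"dr":[0,0,0],"fingers":0},{"delta_pos":[7.2,-9,0],"dr":[0,0,0],"fingers":0},{"delta_pos":[10.8,-13.6,0],"dr":[0,0,0],"fingers":0},{"delta_pos":[14.4,-18.1,0],"dr":[0,0,0],"fingers":0},{"delta_pos":[18,-22.6,0],"dr":[0,0,0],"fingers":0}]}}

```text
time: 1.35
tool_pos: [0.5971, -0.04, 0.2263]
tool_rot: [3.141, 0.001, -0.021]
contact_force: [1.0, -0.7, 0.1]
opening: 0.046
grip_force: 0.0
```

```bash
python3 - <<'E'
from h import *
s=robot.observe(); print(s["time"],s["tool_pos"],s["tool_rot"],s["qpos"])
p=viewer.camera_params("wrist");im=viewer.read_camera("wrist"); cv2.imwrite("pics/w1.png",im[:,:,::-1])
print(p["K"].tolist(),np.round(p["T"],4).tolist())
E
```

```text
1.35 [ 0.59713234 -0.04003878  0.22632054] [ 3.14145715e+00  6.67156860e-04 -2.13503927e-02] [-1.94825814e-01  4.79014560e-01  1.31041185e+00 -2.54653623e-04
  1.35280000e+00  1.39737601e+00]
[[294.6248964118218, 0.0, 257.9754858495733], [0.0, 294.6248964118218, 191.28532938431485], [0.0, 0.0, 1.0]] [[-0.0206, -0.9595, -0.2809, 0.6725], [-0.9998, 0.02, 0.005, -0.0416], [0.0008, 0.281, -0.9597, 0.3844], [0.0, 0.0, 0.0, 1.0]]
```

View pics/w1.png

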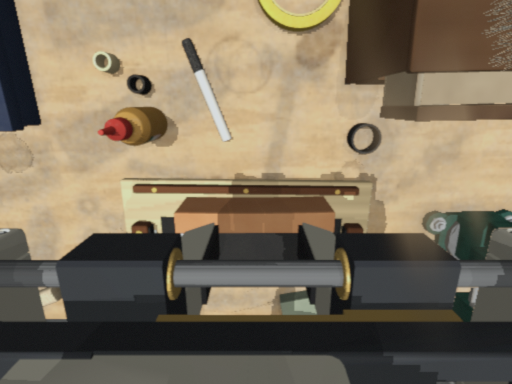

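```bash
python3 - <<'E'
from h import *
P=viewer.camera_params("wrist")
for u,v,z in [(188,198,.015),(328,198,.015),(176,214,.077),(334,214,.077),(134,189,.029),(140,125,.0),(118,128,.126),(362,138,.022)]: print(u,v,px("wrist",u,v,z,1,P))
E
```

```text
188 198 [0.5605 0.0587 0.015 ]
328 198 [ 0.5576 -0.1251  0.015 ]
176 214 [0.5614 0.0577 0.077 ]
334 214 [ 0.5586 -0.1177  0.077 ]
134 189 [0.5778 0.1219 0.029 ]
140 125 [0.6544 0.1158 0.    ]
118 128 [0.659  0.0852 0.126 ]
362 138 [ 0.6356 -0.1609  0.022 ]
```

The wrist view shows the stone's back face, bottom edge at row 198 and top at about row 214. Both give x≈0.560, so the earlier estimate holds. The bottle and loupe are clear, so I descend behind the stone.

Call:
{"api": "step_arm", "payload": {"increments": [{"delta_pos":[0,0,5],"dr":[0,0,0],"fingers":0},{"delta_pos":[0,0,10],"dr":[0,0,0],"fingers":0},{"delta_pos":[0,0,14],"dr":[0,0,0],"fingers":0},{"delta_pos":[0,0,16.5],"dr":[0,0,0],"fingers":0},{"delta_pos":[-1,-0.4,16.5],"dr":[0,0,0],"fingers":0}]}}

```text
time: 2.02
tool_pos: [0.5847, -0.0373, 0.0594]
tool_rot: [-3.141, 0.005, -0.022]
contact_force: [-1.3, 0.8, 0.4]
opening: 0.0458
grip_force: 0.0
```

Call:
{"api": "step_arm", "payload": {"increments": [{"delta_pos":[-1,0,0],"dr":[0,0,0],"fingers":0},{"delta_pos":[-1.6,0,0],"dr":[0,0,0],"fingers":0},{"delta_pos":[-2.1,0,0],"dr":[0,0,0],"fingers":0},{"delta_pos":[-2.6,0,0],"dr":[0,0,0],"fingers":0},{"delta_pos":[-3.0,0,0],"dr":[0,0,0],"fingers":0}]}}

```text
time: 2.65
tool_pos: [0.5561, -0.0369, 0.062]
tool_rot: [3.141, -0.0, -0.022]
contact_force: [0.5, 0.2, 0.8]
opening: 0.0462
grip_force: 0.3
```

Call:
{"api": "step_arm", "payload": {"increments": [{"delta_pos":[-0.4,0,0],"dr":[0,0,0],"fingers":0},{"delta_pos":[-0.8,0,0],"dr":[0,0,0],"fingers":0},{"delta_pos":[-1.2,0,0],"dr":[0,0,0],"fingers":0},{"delta_pos":[-1.2,0,0],"dr":[0,0,0],"fingers":0},{"delta_pos":[-1.2,0,0],"dr":[0,0,0],"fingers":0}]}}

```text
time: 3.28
tool_pos: [0.5445, -0.0366, 0.0618]
tool_rot: [3.141, -0.0, -0.021]
contact_force: [0.3, 0.1, -0.7]
opening: 0.0462
grip_force: 0.0
```

```bash
python3 - <<'E'
from h import *
s=robot.observe(); print(s["time"],s["tool_pos"],s["contact_force"])
im=viewer.read_camera("scene"); cv2.imwrite("pics/s2.png",im[:,:,::-1])
E
```

```text
3.275 [ 0.54451256 -0.03663332  0.06175393] [ 0.28381009  0.14513352 -0.73746923]
```

View pics/s2.png

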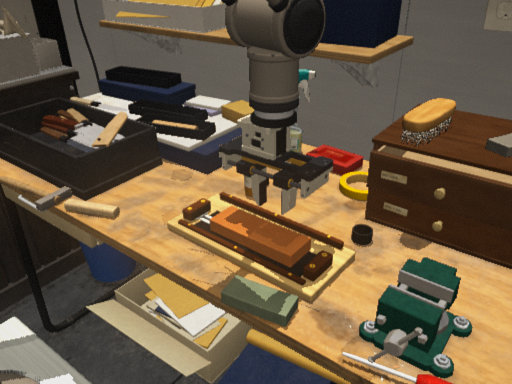

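The scene view shows the stone lying flat on the bed at about (260,235), with the stop still open. Next I lift, shut the fingers and go behind the sliding stop.

Call:
{"api": "step_arm", "payload": {"increments": [{"delta_pos":[0,0,-5],"dr":[0,0,0],"fingers":1},{"delta_pos":[-4,-2,-8],"dr":[0,0,0],"fingers":1},{"delta_pos":[-5,-8,-8],"dr":[0,0,0],"fingers":1},{"delta_pos":[-5,-14,-8],"dr":[0,0,0],"fingers":1},{"delta_pos":[-5,-20,-8],"dr":[0,0,0],"fingers":1}]}}

```text
time: 3.95
tool_pos: [0.4988, 0.1661, 0.1422]
tool_rot: [-3.141, -0.001, -0.022]
contact_force: [1.2, 0.8, 0.2]
opening: 0.0018
grip_force: 0.0
```

```bash
python3 - <<'E'
from h import *
s=robot.observe(); print(s["time"],s["tool_pos"],s["opening"])
im=viewer.read_camera("top"); cv2.imwrite("pics/t3.png",cv2.resize(im[160:290,170:370,::-1],(800,520),interpolation=cv2.INTER_CUBIC))
E
```

```text
3.95 [0.49875408 0.16614457 0.14216802] 0.0018358897571238604
```

View pics/t3.png

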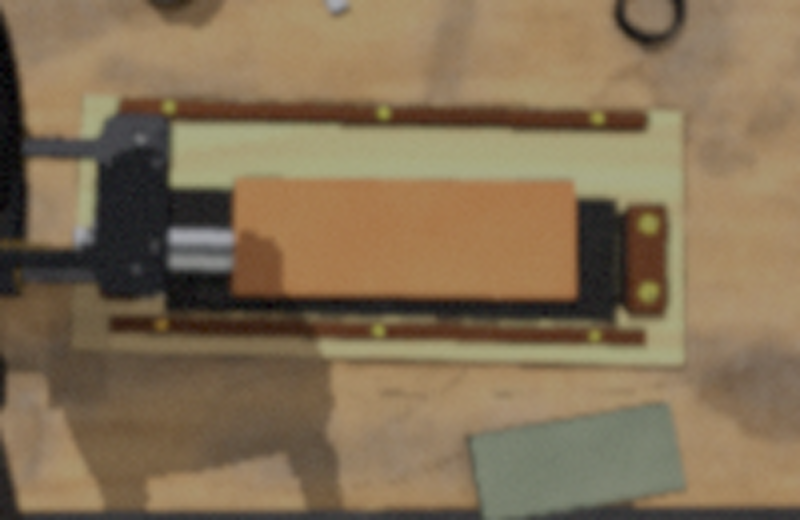

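The top crop shows the stone at columns 233-577 and rows 180-298, nearly parallel to the board. I check its offset across the bed.

```bash
python3 - <<'E'
from h import *
P=viewer.camera_params("top"); q=lambda u,v,z:px("top",170+u/4,160+v/4,z,1,P)
a,b,c,d=[q(u,v,.04) for u,v in[(233,180),(576,182),(577,300),(232,297)]]
B=np.mean([q(u,v,.015) for u,v in[(85,95),(684,111),(684,364),(75,348)]],axis=0)
m=(a+b+c+d)/4; y=-.0225
print(a,b,c,d,m,B,"board xy",(np.array([[np.cos(y),np.sin(y)],[-np.sin(y),np.cos(y)]])@(m-B)[:2]))
E
```

```text
[0.5325 0.0552 0.04  ] [ 0.5304 -0.1256  0.04  ] [ 0.4684 -0.1243  0.04  ] [0.471  0.0555 0.04  ] [ 0.500575 -0.0348    0.04    ] [ 0.509125 -0.02405   0.015   ] board xy [-0.00830598 -0.01093964]
```

Call:
{"api": "step_arm", "payload": {"increments": [{"delta_pos":[0,0,4],"dr":[0,0,0],"fingers":1},{"delta_pos":[0,0,8],"dr":[0,0,0],"fingers":1},{"delta_pos":[0,0,11],"dr":[0,0,0],"fingers":1},{"delta_pos":[0,0,11.8],"dr":[0,0,0],"fingers":1},{"delta_pos":[0,0,11.8],"dr":[0,0,0],"fingers":1}]}}

```text
time: 4.62
tool_pos: [0.4989, 0.1643, 0.0239]
tool_rot: [3.141, 0.0, -0.021]
contact_force: [0.9, -0.4, 0.1]
opening: 0.0003
grip_force: 0.0
```

Stone centre sits at board x≈-8 mm, well within range, so I push the stop along the tool's +y.

Call:
{"api": "step_arm", "payload": {"increments": [{"delta_pos":[0,1.2,0],"dr":[0,0,0],"fingers":1},{"delta_pos":[0,2.2,0],"dr":[0,0,0],"fingers":1},{"delta_pos":[0,3.2,0],"dr":[0,0,0],"fingers":1},{"delta_pos":[0,4.2,0],"dr":[0,0,0],"fingers":1},{"delta_pos":[0,5.2,0],"dr":[0,0,0],"fingers":1}]}}

```text
time: 5.25
tool_pos: [0.498, 0.1118, 0.0243]
tool_rot: [-3.141, -0.001, -0.022]
contact_force: [-0.4, 2.9, 6.6]
opening: 0.0004
grip_force: 3.1
```

Call:
{"api": "step_arm", "payload": {"increments": [{"delta_pos":[0,0.6,0],"dr":[0,0,0],"fingers":1},{"delta_pos":[0,1.2,0],"dr":[0,0,0],"fingers":1},{"delta_pos":[0,1.8,0],"dr":[0,0,0],"fingers":1},{"delta_pos":[0,2.4,0],"dr":[0,0,0],"fingers":1},{"delta_pos":[0,3.0,0],"dr":[0,0,0],"fingers":1}]}}

```text
time: 5.88
tool_pos: [0.497, 0.0826, 0.0243]
tool_rot: [-3.141, -0.001, -0.022]
contact_force: [-1.1, 6.6, 7.9]
opening: 0.0004
grip_force: 4.8
```

Call:
{"api": "step_arm", "payload": {"increments": [{"delta_pos":[0,0.2,0],"dr":[0,0,0],"fingers":1},{"delta_pos":[0,0.4,0],"dr":[0,0,0],"fingers":1},{"delta_pos":[0,0.6,0],"dr":[0,0,0],"fingers":1},{"delta_pos":[0,0.8,0],"dr":[0,0,0],"fingers":1},{"delta_pos":[0,0.8,0],"dr":[0,0,0],"fingers":1}]}}

```text
time: 6.5
tool_pos: [0.4968, 0.0746, 0.0243]
tool_rot: [-3.141, -0.0, -0.022]
contact_force: [-1.3, 4.5, 7.6]
opening: 0.0003
grip_force: 4.3
```

Call:
{"api": "step_arm", "payload": {"increments": [{"delta_pos":[0,0.1,0],"dr":[0,0,0],"fingers":1},{"delta_pos":[0,0.2,0],"dr":[0,0,0],"fingers":1},{"delta_pos":[0,0.3,0],"dr":[0,0,0],"fingers":1},{"delta_pos":[0,0.3,0],"dr":[0,0,0],"fingers":1},{"delta_pos":[0,0.3,0],"dr":[0,0,0],"fingers":1}]}}

```text
time: 7.12
tool_pos: [0.4967, 0.0717, 0.0243]
tool_rot: [-3.141, -0.0, -0.022]
contact_force: [-2.8, 5.2, 7.8]
opening: 0.0005
grip_force: 4.6
```

Force is still only sliding friction, so I continue in small steps.

Call:
{"api": "step_arm", "payload": {"increments": [{"delta_pos":[0,0.1,0],"dr":[0,0,0],"fingers":1},{"delta_pos":[0,0.2,0],"dr":[0,0,0],"fingers":1},{"delta_pos":[0,0.3,0],"dr":[0,0,0],"fingers":1},{"delta_pos":[0,0.3,0],"dr":[0,0,0],"fingers":1},{"delta_pos":[0,0.3,0],"dr":[0,0,0],"fingers":1}]}}

```text
time: 7.75
tool_pos: [0.4966, 0.0696, 0.0243]
tool_rot: [-3.14, -0.001, -0.022]
contact_force: [-1.8, 10.8, 7.4]
opening: 0.0006
grip_force: 6.6
```

Call:
{"api": "step_arm", "payload": {"increments": [{"delta_pos":[0,0.1,0],"dr":[0,0,0],"fingers":1},{"delta_pos":[0,0.2,0],"dr":[0,0,0],"fingers":1},{"delta_pos":[0,0.2,0],"dr":[0,0,0],"fingers":1},{"delta_pos":[0,0.2,0],"dr":[0,0,0],"fingers":1},{"delta_pos":[0,0.2,0],"dr":[0,0,0],"fingers":1}]}}

```text
time: 8.38
tool_pos: [0.4966, 0.0693, 0.0244]
tool_rot: [-3.137, -0.001, -0.022]
contact_force: [-0.3, 20.2, 7.4]
opening: 0.0003
grip_force: 10.1
```

Stalled at 20 N, so the stone is clamped. I back off, lift and look.

Call:
{"api": "step_arm", "payload": {"increments": [{"delta_pos":[0,-0.5,0],"dr":[0,0,0],"fingers":1},{"delta_pos":[0,-3,0],"dr":[0,0,0],"fingers":1},{"delta_pos":[0,-5,-3],"dr":[0,0,0],"fingers":1},{"delta_pos":[0,-9,-8],"dr":[0,0,0],"fingers":1},{"delta_pos":[0,-14,-12],"dr":[0,0,0],"fingers":1}]}}

```text
time: 9.0
tool_pos: [0.4998, 0.2039, 0.1433]
tool_rot: [3.141, -0.0, -0.023]
contact_force: [1.4, 0.0, -0.7]
opening: 0.0005
grip_force: 0.0
```

```bash
python3 - <<'E'
from h import *
s=robot.observe(); print(s["time"],s["tool_pos"],s["contact_force"])
im=viewer.read_camera("top"); cv2.imwrite("pics/t4.png",cv2.resize(im[120:290,170:370,::-1],(700,595),interpolation=cv2.INTER_CUBIC))
E
```

```text
9.0 [0.4998383  0.20388251 0.1432505 ] [ 1.36974779  0.03039435 -0.74162282]
```

View pics/t4.png

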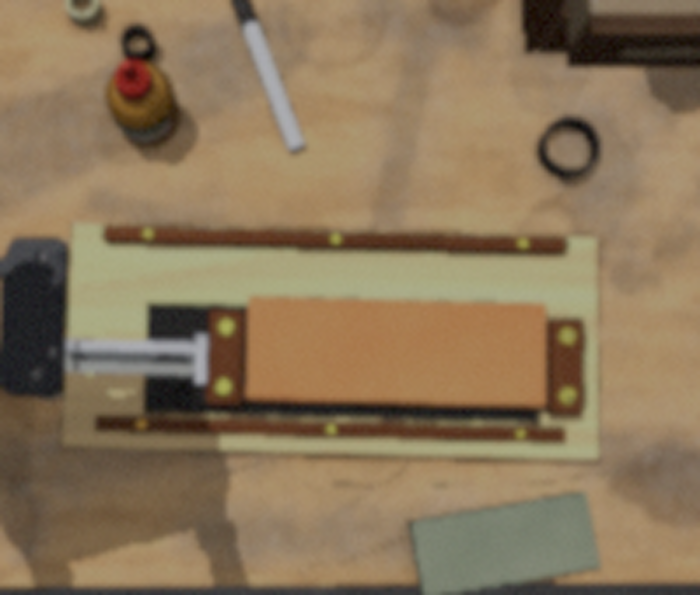

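The stone (247-547, rows 298-405) lies flat and parallel to the board, against the sliding stop at column 246 and the fixed stop at 549. The bystanders haven't moved and the arm is clear.

```bash
python3 -c "
from cell import robot
print(robot.hand_in())"
```

```text
the job is handed in; nothing more can be done
None
```

The stone was tipped flat onto the bed and is clamped end to end between the two stops, the bystanders show no movement in the last top view, and the job is handed in (no verdict was returned).

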